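# Slide a brass blank over the lip of a stamping nest and press it home

### The job

Push the flat brass blank along the channel of the stamping nest, over the raised lip, so that it drops into the pocket beyond; slide it, do not pick it up. Then press its trailing end (the one nearest the lip) down past the two spring balls until it lies flat on the pocket floor, and bed it there for a moment with about 12 N, never pushing on the blank or the nest with more than 25 N. Take the gripper away and leave the punch, the hammer and the jar where they are.

Things in the scene. Friction and masses are not known exactly. Their poses are not given: they have to be found in the camera images.
- blank_mid (a point): Centre of the loose flat brass blank, a plain rectangular plate 56 x 44 x 8 mm, about 0.17 kg. Axes: x along its 56 mm length (the push direction), y across, z up. It starts flat on the channel floor, square between the rails, its centre 50 to 85 mm before the lip's back face.
- nest: The fixed stamping nest, a low aluminium and steel fixture on a dark 270 x 100 mm sole plate. Origin: at bench level on the centre line, straight below the lip's back face. Its x axis points the way the blank is pushed: open channel (x -165 to -12 mm), lip, pocket (x 0 to 58.5 mm), end stop; y across, z up.
- lip (a point): Middle of the lip's back top edge, on the centre line, 34 mm above the bench (4 mm above the channel floor). The lip spans the channel: a ramp from nest x -12 to -3 mm, then a flat 3 mm crest with a sheer back face. Axes as the nest's.
- pocket (a point): Middle of the pocket (58.5 mm along x, 46 mm across), 26 mm above the bench; axes as the nest's. The pocket floor is a screw-set steel plate; its setting differs each time and is not measured: 21 to 27 mm above the bench. So a blank that is home has its top 29 to 35 mm above the bench: feel for the floor.
- punch: Bystander: loose dark steel doming punch standing upright, 26 mm across, 76 mm tall; origin at the centre of its foot.
- hammer: Bystander: loose small hammer lying on the bench, 200 mm long along its x axis; origin under it.
- pot: Bystander: loose white jar with a steel cap, 48 mm across, 50 mm tall; origin at the centre of its foot.
- channel (a point): Centre of the channel floor, 30 mm above the bench. Two rails, 46 mm apart, 12 mm thick, tops 36 mm above the bench, run from nest x -119 mm to the end stop. Sliding the blank and climbing the lip takes only about 1 to 4 N.
- stop (a point): Top middle of the face of the rigid end stop of the pocket, 36 mm above the bench, at nest x 58.5 mm. A sharp rise of the pushing force after the blank has crossed the lip means that its leading edge has met this stop.
- balls (a point): Midway between two steel spring balls (10 mm across) that stand 2.5 mm out of the rails into the pocket at nest x 11 mm, centres 27.4 mm above the bench. They hold the blank's trailing end 4 to 10 mm proud, tilted, after it has passed the lip; about 5 to 12 N pressed down on top near that end pushes it past them; then it falls free to the floor, which is rigid.
Mind the look-alikes: they are no part of the job. What is shaped like the part that bears blank_mid but purple or turquoise is not meant.

How it is judged:
By the outcome, as a careful person would: the job done as asked, in the order asked, and still so for the second after the job is handed in, with the robot touching nothing.
It also fails if it takes over 51 s, if anything falls off the work surface, if the arm or the gripper's body presses on something with over 40 N, if the wrist force passes 120 N, or if a joint passes its speed limit or range.

### The arm

A 6-joint arm with a two-finger parallel gripper is mounted at the origin on the work surface. World frame = base frame: x ahead of the robot, y to its left, z up, the work surface at z = 0. Lengths are in m, angles in rad, forces in N, time in s.
With the tool pointing down it reaches from about 0.325 to 0.9 m from the base axis. Payload 6.1 kg.
Tool frame: the origin (TCP) lies on the centre line of the jaws, within the pads' length; the fingertips stand robot.tip_extent ahead of it and the grasp point (between the pads) lies 5 mm behind it (robot.tip_extent is the distance from the TCP to the fingertips, in m); y points along the fingers, z is the direction in which the jaws open and shut, and the axes are right-handed (so a half turn about y gives the same grasp; the last joint's range is limited). The gripper opens to 87 mm and grips with 3 to 60 N. Pads are 19 mm wide; open, the fingers measure 117 mm over their backs; the gripper's body (75 mm by 190 mm) begins 51 mm behind the grasp point.
Start: joints at [1.028, 0.22, 1.526, -0, 1.395, -0.126], TCP at [0.253, 0.571, 0.237] pointing down, gripper open.
Joint ranges: [-2.98, 2.98], [-0.91, 2.08], [0.09, 2.57], [-1.24, 4.39], [0.2, 2.65], [-2.68, 2.68]. Speed limits (rad/s): [2.57, 2.57, 3.01, 3.14, 3.14, 3.14].

### API

Orientations are given as a unit quaternion [w, x, y, z].
In Python, from workcell import robot gives the robot as it stands.
- The arm moves only by the tool apply_moves, never from a script. Its argument "steps" is a list of rows, each a list of 3 entries, a list of its own where there are three numbers: the finger opening in m, from 0 to 0.087, then the shift along the tool's x, y, z in m, then the turn about the tool's y in degrees. In form: [[claw, [tx, ty, tz], turn], ...]. A call has exactly 5 rows; each row is the pose to reach, as a shift and turn from the pose measured when the call began, along the tool's axes at that moment; what a row does not reach only later rows make up. A row lasts 1/8 s, in which the tool goes at most 62.5 mm and 10.7 degrees, less where a joint would pass 70% of its speed; a pose out of reach is approached as far as the arm can. A call with a gripper value outside its range is refused whole. The fingers move at their own pace and stop on an object; "squeeze" is the grip in N (left out, the last holds). Time passes only in rows, so rows that repeat a pose let the fingers close, or fill a call up. It gives the time, the measured TCP pose, the force and the opening at its end, in the units of the state.
- robot.get_obs(): the state, without advancing time (a new reading comes with each control period).
- robot.grab_frame(name): name is "side" or "top" or "wrist"; returns the picture (480x640x3 uint8, blue, green, red); there is no depth.
- robot.camera_model(name): a dict with "K" (3x3 intrinsics, pixels), "T" (4x4, takes a point from camera to world coordinates). Camera axes: x right, y down, z forward; pixel columns grow to the right and rows downward; lengths in m; the calibration is good to about 2 mm. A picture is of the moment at which its call begins: read the wrist's pose just before it. camera_model takes no time and is no camera call; for the wrist camera it gives the pose at the moment of the call.
- robot.close_job(): hands the job in, once; it reports no verdict.
Trained networks look in the newest picture that a camera, given by its name, has taken for a name from the list of things; names that differ only in an ending like _2 or _b are one class to them, and where a whole thing is asked for, a point or a joint stands for the part that bears it (a point fixed in the world has none). Each returns a list of dicts, best first, with "p" (0 to 1); they miss things now and then, are a little off and sometimes report something else, mostly with a low value. They report only what shows in the picture. A call takes as long as a camera call. They do not tell look-alikes from the thing itself.
- robot.spot_in(thing, camera): "uv" ([column, row] in pixels, amid what is visible of it).
- robot.masks_of(thing, camera): "pixels" (480x640 bool, what is visible of it) and "uv" ([column, row] in pixels, amid what is visible of it).
- robot.spot_point(thing, camera): "uv" ([column, row] in pixels: a listed point, or the origin of a listed thing).
The state is a dict: "time_s": time; "qpos": joint angles; "qvel": joint speeds; "joint_torque": joint torques, N m; "ee_pos": TCP position; "eef_rot": TCP orientation; "contact_force": force on the tool from outside, world axes, zero at the start; "moment": the same for the moment, N m; "gripper_width": finger opening in m.
Only numpy, scipy, OpenCV 4.12 (cv2) and the standard library are available. Lean on these libraries where they do the work, as an engineer would, in place of code of your own. Each camera call takes 0.05 s, during which the arm holds its last target.

## Working session

There is one attempt and no reset: what is moved stays moved. The work goes in short steps, Python scripts to look and compute and a tool call to move; the robot and the scene stay as the last step left them, time stands still between calls to the robot, and variables do not carry over. Pictures are saved under pics/ and viewed, and the job is handed in when it is done.

Besides the shell and the picture viewer there is one more tool, called after "Call:" by a JSON object that holds its "api" and its "payload". apply_moves: Moves the arm, as the interface text tells. Its arguments: {"type":"object","properties":{"steps":{"type":"array"},"squeeze":{"type":"number"}},"required":["steps"]}

```bash
mkdir -p pics; ls
python3 - <<'E'
from workcell import robot
import cv2
print(robot.get_obs(), robot.tip_extent)
for n in ("side","top","wrist"):
    f=robot.grab_frame(n); cv2.imwrite(f"pics/a_{n}.png",f)
    m=robot.camera_model(n); print(n,m)
    for t in (["blank_mid","lip","pocket","channel","stop","balls","nest"] if n!="wrist" else []):
        print(n,t,[(r["uv"],round(r["p"],2)) for r in robot.spot_point(t,n)][:3])
print(robot.get_obs()["time_s"])
E
```

```text
pics
{'time_s': 0.0, 'qpos': array([ 1.02792040e+00,  2.21222322e-01,  1.52761234e+00, -9.24518502e-06,
        1.39471146e+00, -1.26092103e-01]), 'qvel': array([ 0.00134999, -0.00017286, -0.00125171,  0.00182787, -0.00120658,
       -0.00161228]), 'joint_torque': array([ 8.72526789e-05, -4.94628632e+01, -3.87362802e+01,  6.98043499e-02,
        5.72602451e-02, -1.51253844e-04]), 'ee_pos': array([0.25270348, 0.57097968, 0.23543895]), 'eef_rot': array([-0.69115479,  0.69246166, -0.14651417,  0.14606679]), 'contact_force': array([ 0.24776251, -0.15132073,  0.94264151]), 'moment': array([-0.05355108, -0.0377552 , -0.02129084]), 'gripper_width': 0.08679647226275651} 0.014
side {'K': array([[549.81526131,   0.        , 328.04897117],
       [  0.        , 549.81526131, 240.83504336],
       [  0.        ,   0.        ,   1.        ]]), 'T': array([[ 0.74182842, -0.39363727,  0.54289989, -0.04633986],
       [-0.67048939, -0.4493938 ,  0.59032972, -0.56658146],
       [ 0.01160006, -0.80193198, -0.59730271,  0.65689252],
       [ 0.        ,  0.        ,  0.        ,  1.        ]])}
side b
[... 917 characters left out ...]
annel [([295.3, 243.4], 0.55), ([309.4, 196.2], 0.48)]
top stop [([316.7, 174.0], 0.71)]
top balls [([309.1, 198.8], 0.98)]
top nest [([307.1, 205.9], 0.76), ([237.8, 239.6], 0.68)]
wrist {'K': array([[397.05353687,   0.        , 324.49536636],
       [  0.        , 397.05353687, 237.13514131],
       [  0.        ,   0.        ,   1.        ]]), 'T': array([[ 4.05260082e-01,  8.83880266e-01,  2.33495056e-01,
         1.88053868e-01],
       [ 9.14201023e-01, -3.91575719e-01, -1.04426752e-01,
         5.98775295e-01],
       [-8.69751344e-04,  2.55781413e-01, -9.66734251e-01,
         3.86091528e-01],
       [ 0.00000000e+00,  0.00000000e+00,  0.00000000e+00,
         1.00000000e+00]])}
0.85
```

View pics/a_side.png

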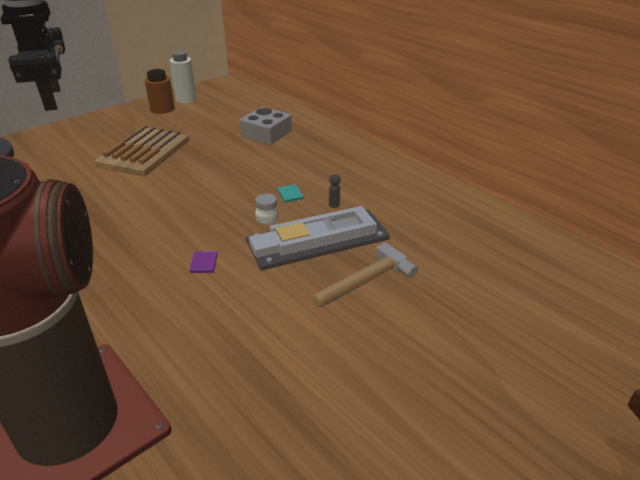

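View pics/a_top.png

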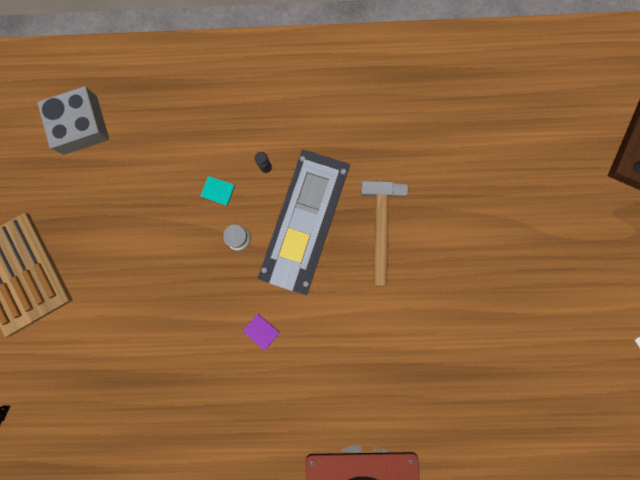

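The top view shows the yellow blank at about (294,246) in the channel. The pocket is at (313,190), and the push goes up-image and slightly right. The purple and turquoise plates at (261,331) and (217,191) are decoys. Next I'll fit the nest pose.

```bash
cat > h.py <<'E'
import numpy as np, cv2
from workcell import robot
def ray(cam,uv,z,m=None):
    m=m or robot.camera_model(cam)
    d=m["T"][:3,:3]@np.linalg.inv(m["K"])@np.array([uv[0],uv[1],1.]); o=m["T"][:3,3]
    return o+d*(z-o[2])/d[2]
def proj(m,P):
    P=np.atleast_2d(P); c=(P-m["T"][:3,3])@m["T"][:3,:3]; c=c@m["K"].T
    return c[:,:2]/c[:,2:]
E
python3 - <<'E'
from h import *
for cam,pts in {"side":dict(lip=(334.1,223.5,.034),pocket=(345.7,224.3,.026),channel=(294.1,234.9,.03),stop=(357.4,217.2,.036),balls=(332.6,221,.0274),nest=(332.4,234.6,0),blank=(292.5,231.8,.034)),
 "top":dict(lip=(308.5,206.4,.034),pocket=(313.4,189.9,.026),channel=(295.3,243.4,.03),stop=(316.7,174,.036),balls=(309.1,198.8,.0274),nest=(307.1,205.9,0),blank=(293.6,246.6,.034))}.items():
    for k,v in pts.items(): print(cam,k,ray(cam,v[:2],v[2]).round(4))
for n,b in (("top",(225,145,165,160)),("side",(240,200,160,70))):
    f=cv2.imread(f"pics/a_{n}.png"); x,y,w,h=b
    cv2.imwrite(f"pics/z_{n}.png",cv2.resize(f[y:y+h,x:x+w],None,fx=min(800/w,600/h)//1,fy=min(800/w,600/h)//1,interpolation=cv2.INTER_CUBIC))
    # yellow
    hsv=cv2.cvtColor(f,cv2.COLOR_BGR2HSV); m=cv2.inRange(hsv,(20,120,150),(32,255,255))
    c=max(cv2.findContours(m,0,2)[0],key=cv2.contourArea); print(n,cv2.minAreaRect(c),cv2.boxPoints(cv2.minAreaRect(c)))
    M=cv2.moments(c); print([ray(n,p,.038).round(4) for p in [(M['m10']/M['m00'],M['m01']/M['m00']),*cv2.boxPoints(cv2.minAreaRect(c))]])
E
```

```text
side lip [0.5674 0.0838 0.034 ]
side pocket [0.5909 0.0748 0.026 ]
side channel [0.4869 0.1105 0.03  ]
side stop [0.6156 0.0672 0.036 ]
side balls [0.5776 0.0992 0.0274]
side nest [0.5716 0.0925 0.    ]
side blank [0.4877 0.1162 0.034 ]
top lip [0.559  0.0844 0.034 ]
top pocket [0.5924 0.0746 0.026 ]
top channel [0.4895 0.1112 0.03  ]
top stop [0.6209 0.0671 0.036 ]
top balls [0.575  0.0832 0.0274]
top nest [0.5664 0.0889 0.    ]
top blank [0.483  0.1142 0.034 ]
top ((294.0500183105469, 244.85000610351562), (22.76839828491211, 28.776723861694336), 18.43494987487793) [[278.70004 254.9    ]
 [287.80002 227.6    ]
 [309.4     234.80002]
 [300.30002 262.1    ]]
[array([0.4859, 0.1131, 0.038 ]), array([0.4678, 0.1421, 0.038 ]), array([0.5189, 0.1241, 0.038 ]), array([0.504 , 0.0837, 0.038 ]), array([0.4532, 0.1019, 0.038 ])]
side ((304.0, 232.0), (2.0, 2.0), 90.0) [[303. 231.]
 [305. 231.]
 [305. 233.]
 [303. 233.]]
[array([0.4997, 0.0973, 0.038 ]), array([0.5011, 0.1005, 0.038 ]), array([0.504, 0.098, 0.038]), array([0.4998, 0.0929, 0.038 ]), array([0.4969, 0.0955, 0.038 ])]
```

```bash
sleep 0
```

```text
(no output)
```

View pics/z_top.png

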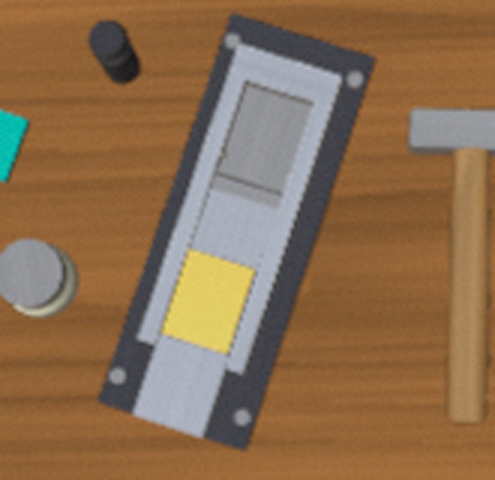

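View pics/z_side.png

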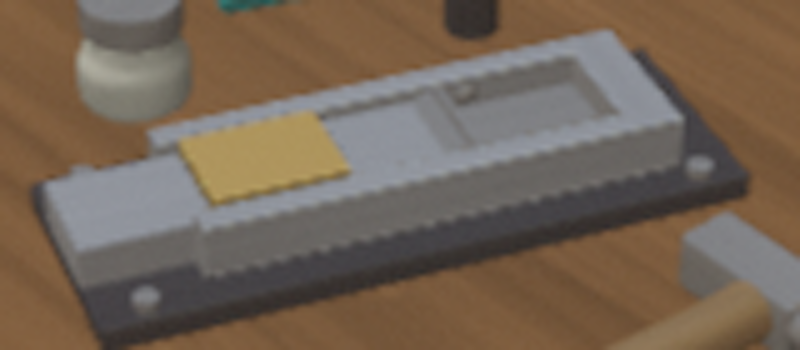

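```bash
cat > fit.py <<'E'
from h import *
from scipy.optimize import least_squares
P={"top":[((138,338),(-119,35,36)),((240,371),(-119,-35,36)),((216,178),(0,23,34)),((284,194),(0,-23,34)),((248,82),(58.5,23,36)),((313,103),(58.5,-23,36))],
"side":[((150,135),(-119,35,36)),((202,222),(-119,-35,36)),((575,60),(58.5,23,36)),((618,113),(58.5,-23,36))]}
S={"top":(3,225,145),"side":(5,240,200)}
def res(x,full=False):
    c,s=np.cos(x[2]),np.sin(x[2]);R=np.array([[c,-s,0],[s,c,0],[0,0,1]]);r=[]
    for k in P:
        m=robot.camera_model(k);f,a,b=S[k]
        for uv,p in P[k]:
            q=proj(m,R@np.array(p)/1e3+[x[0],x[1],0])[0]
            r.append(q-[uv[0]/f+a,uv[1]/f+b])
    return np.ravel(r)
s=least_squares(res,[.565,.085,-.3],loss="soft_l1"); print(s.x, np.degrees(s.x[2])); print(s.fun.reshape(-1,2).round(2))
x=s.x;c,si=np.cos(x[2]),np.sin(x[2])
for p in [(.4859,.1131)]:
    d=np.array(p)-x[:2]; print("blank nest",c*d[0]+si*d[1],-si*d[0]+c*d[1])
E
python3 fit.py
```

```text
[ 0.5625919   0.08418765 -0.35416261] -20.292022993486984
[[-0.74  0.08]
 [ 0.47  1.05]
 [ 0.14 -3.57]
 [ 0.32 -1.36]
 [-0.6  -0.31]
 [ 0.51  0.1 ]
 [-0.9  -0.67]
 [-0.31  2.17]
 [-0.48 -0.39]
 [ 0.4   1.09]]
blank nest -0.08195914286648454 0.0005208327639301853
```

```bash
cat > ov.py <<'E'
import sys
from h import *
x=[float(a) for a in sys.argv[1:4]]; bx=float(sys.argv[4]); tag=sys.argv[5]
c,s=np.cos(x[2]),np.sin(x[2]);R=np.array([[c,-s,0],[s,c,0],[0,0,1]])
segs=[((-119,35,36),(58.5,35,36)),((-119,-35,36),(58.5,-35,36)),((-119,23,36),(58.5,23,36)),((-119,-23,36),(58.5,-23,36)),((58.5,23,36),(58.5,-23,36)),((0,23,34),(0,-23,34)),((-12,23,30),(-12,-23,30)),((-119,35,36),(-119,-35,36)),
((bx-28,22,38),(bx+28,22,38)),((bx-28,-22,38),(bx+28,-22,38)),((bx-28,22,38),(bx-28,-22,38)),((bx+28,22,38),(bx+28,-22,38)),((-165,23,30),(-165,-23,30))]
for n,(x0,y0,w,h,f) in {"top":(255,145,110,160,5),"side":(240,200,160,70,5)}.items():
    im=cv2.imread(f"pics/{tag}_{n}.png")[y0:y0+h,x0:x0+w]; f=3.75 if n=="top" else f
    im=cv2.resize(im,None,fx=f,fy=f,interpolation=cv2.INTER_CUBIC); o=im.copy(); m=robot.camera_model(n)
    for a,b in segs:
        q=[((proj(m,R@np.array(p)/1e3+[x[0],x[1],0])[0]+.5-[x0,y0])*f).round().astype(int) for p in (a,b)]
        cv2.line(o,tuple(map(int,q[0])),tuple(map(int,q[1])),(0,0,255),1)
    cv2.imwrite(f"pics/ov_{n}.png",np.hstack([im,o]) if n=="top" else o)
E
python3 ov.py .5626 .0842 -.3542 -82 a
```

```text
(no output)
```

View pics/ov_top.png

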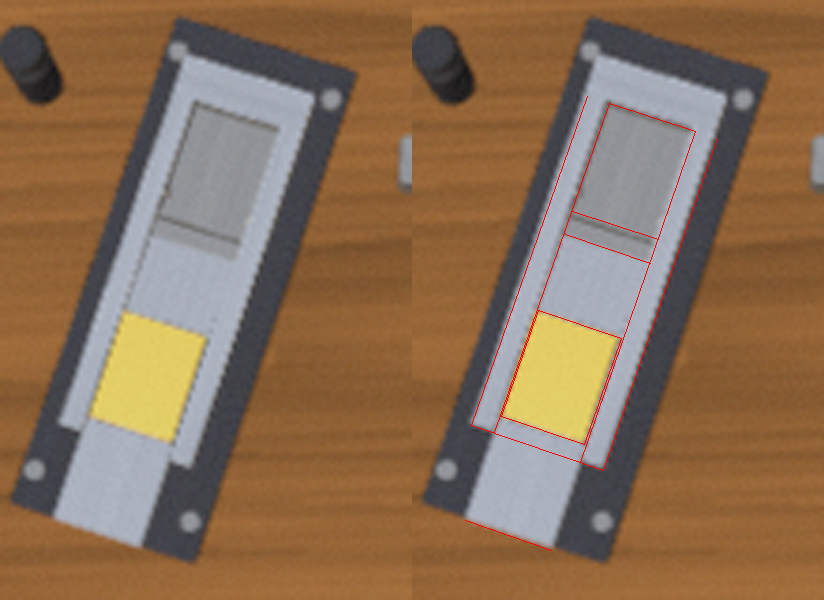

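View pics/ov_side.png

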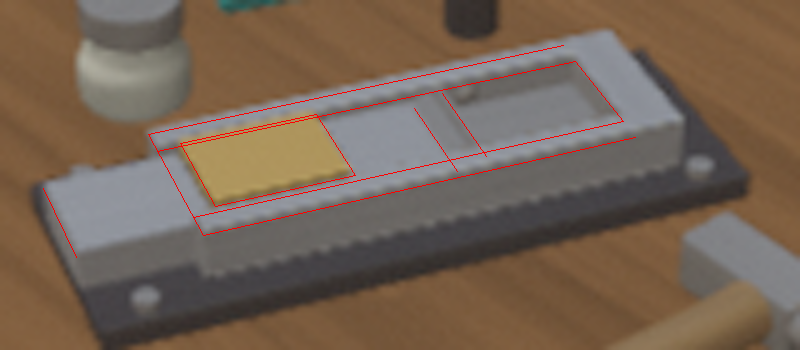

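```bash
cat > go.py <<'E'
# go.py nx ny ztip(mm): shift in tool axes to reach nest coords
import sys
from h import *
from scipy.spatial.transform import Rotation as Rn
N=np.array([.5626,.0842]);YAW=-.3542
def state():
    o=robot.get_obs();q=o["eef_rot"];R=Rn.from_quat([q[1],q[2],q[3],q[0]]).as_matrix()
    c,s=np.cos(YAW),np.sin(YAW);Rw=np.array([[c,-s,0],[s,c,0],[0,0,1]])
    p=o["ee_pos"]-[*N,0]; tip=Rw.T@p-[0,0,robot.tip_extent]
    return o,R,Rw,tip
o,R,Rw,tip=state()
print("t",round(o["time_s"],2),"tip nest mm",(tip*1e3).round(2),"F nest",(Rw.T@o["contact_force"]).round(2),"w",round(o["gripper_width"],4))
print("tool axes in nest:\n",(Rw.T@R).round(3))
if len(sys.argv)>3:
    d=np.array([float(a) for a in sys.argv[1:4]])/1e3-tip
    print("shift",(R.T@Rw@d).round(4))
    A=Rw.T@R # turn about tool y to make tool x -> ±nest x
    for sg in(1,-1):
        # rotated x axis: x*cos - z*sin (rot about y): R@Ry(t)
        best=min(np.arange(-180,180,.1),key=lambda t:-sg*(A@Rn.from_euler('y',t,degrees=True).as_matrix())[0,0]); print("turn",sg,round(best,1))
E
python3 go.py -138 0 120; python3 -c "
from h import *; print(robot.get_obs()['qpos'])"
```

```text
t 0.85 tip nest mm [-459.37  349.65  222.56] F nest [ 0.27 -0.37 -0.1 ] w 0.0871
tool axes in nest:
 [[ 0.998 -0.     0.063]
 [-0.063 -0.     0.998]
 [-0.    -1.    -0.   ]]
shift [ 0.3426  0.1026 -0.3289]
turn 1 -3.6
turn -1 176.4
[ 1.02788891e+00  2.20372329e-01  1.52649873e+00  1.07896430e-06
  1.39474244e+00 -1.26115461e-01]
```

Call:
{"api": "apply_moves", "payload": {"steps": [[0,[0.043,0.01,-0.041],-1],[0,[0.086,0.022,-0.082],-2],[0,[0.129,0.035,-0.123],-3],[0,[0.172,0.048,-0.164],-3.6],[0,[0.215,0.06,-0.205],-3.6]], "squeeze": 20}}

```text
time_s: 1.48
ee_pos: [0.3671, 0.2954, 0.1764]
eef_rot: [0.696, -0.696, 0.124, -0.125]
contact_force: [1.1, 0.3, -0.9]
gripper_width: 0.0447
```

```bash
python3 go.py -138 0 60
```

```text
t 1.48 tip nest mm [-256.57  130.25  162.44] F nest [ 0.93  0.61 -0.86] w 0.0447
tool axes in nest:
 [[ 1.     0.001 -0.001]
 [ 0.001  0.001  1.   ]
 [ 0.001 -1.     0.001]]
shift [ 0.1184  0.1024 -0.1304]
turn 1 -0.0
turn -1 -180.0
```

Call:
{"api": "apply_moves", "payload": {"steps": [[0,[0.035,0.025,-0.04],0],[0,[0.07,0.05,-0.08],0],[0,[0.1,0.08,-0.12],0],[0,[0.1184,0.1024,-0.1304],0],[0,[0.1184,0.1024,-0.1304],0]]}}

```text
time_s: 2.1
ee_pos: [0.4325, 0.1307, 0.0727]
eef_rot: [-0.696, 0.696, -0.126, 0.125]
contact_force: [-0.0, 0.7, 0.5]
gripper_width: 0.0016
```

```bash
python3 go.py -138 0 36
python3 - <<'E'
from h import *
for n in ("top","side","wrist"): cv2.imwrite(f"pics/b_{n}.png",robot.grab_frame(n))
E
python3 - <<'E'
import cv2
f=cv2.imread('pics/b_side.png')[170:270,210:410];cv2.imwrite('pics/b_sz.png',cv2.resize(f,None,fx=4,fy=4,interpolation=2))
E
```

```text
t 2.1 tip nest mm [-138.18   -1.51   58.68] F nest [-0.26  0.61  0.54] w 0.0016
tool axes in nest:
 [[ 1.    -0.002  0.002]
 [-0.002 -0.001  1.   ]
 [-0.002 -1.    -0.001]]
shift [0.0002 0.0227 0.0015]
turn 1 -0.1
turn -1 179.9
```

View pics/b_sz.png

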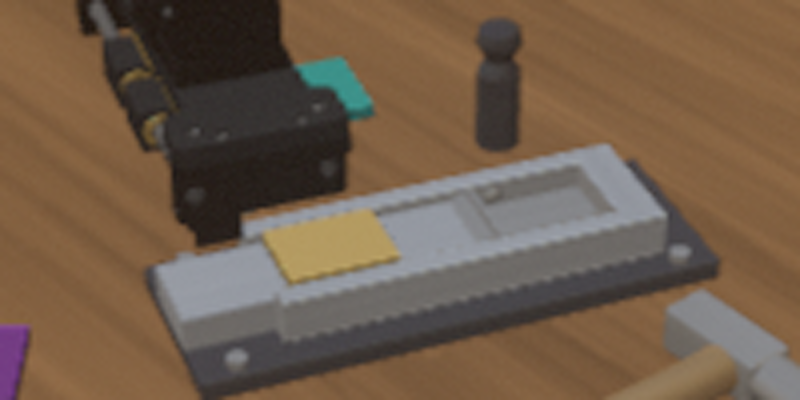

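View pics/b_wrist.png

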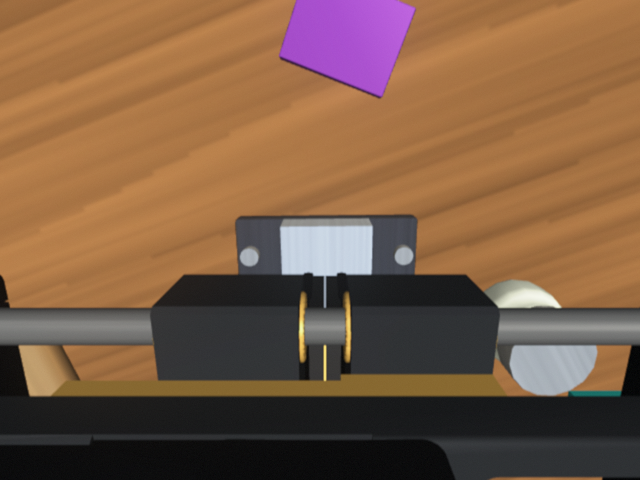

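The wrist view shows the fingers (gap at col 325) centred on the channel (cols 281–372). The blank hasn't moved and nothing is close. Next I'll feel for the channel floor.

Call:
{"api": "apply_moves", "payload": {"steps": [[0,[0,0.012,0.0015],0],[0,[0,0.024,0.0015],0],[0,[0,0.026,0.0015],0],[0,[0,0.027,0.0015],0],[0,[0,0.027,0.0015],0]]}}

```text
time_s: 2.88
ee_pos: [0.4342, 0.1342, 0.048]
eef_rot: [0.697, -0.696, 0.123, -0.125]
contact_force: [0.6, 0.6, 0.4]
gripper_width: -0.0
```

```bash
python3 go.py -138 0 31
```

```text
t 2.88 tip nest mm [-137.8     2.35   33.96] F nest [0.35 0.76 0.44] w -0.0
tool axes in nest:
 [[ 1.     0.002 -0.001]
 [ 0.001  0.001  1.   ]
 [ 0.002 -1.     0.001]]
shift [-0.0002  0.003  -0.0024]
turn 1 0.1
turn -1 -179.9
```

```bash
cat > avg.py <<'E'
from go import *
import sys
L=[]
for i in range(int(sys.argv[4])):
    robot.grab_frame("top"); o,R,Rw,tip=state(); L.append(np.r_[tip*1e3,Rw.T@o["contact_force"],o["qpos"]])
L=np.array(L); print("mean",L.mean(0).round(3)[:6],"sd",L.std(0).round(4))
E
python3 avg.py -138 0 31 6
```

```text
t 2.88 tip nest mm [-137.8     2.35   33.96] F nest [0.35 0.76 0.44] w -0.0
tool axes in nest:
 [[ 1.     0.002 -0.001]
 [ 0.001  0.001  1.   ]
 [ 0.002 -1.     0.001]]
shift [-0.0002  0.003  -0.0024]
turn 1 0.1
turn -1 -179.9
mean [-1.37706e+02  2.32800e+00  3.40890e+01 -1.60000e-01 -6.40000e-02
 -3.00000e-02] sd [2.820e-02 2.090e-02 2.850e-02 1.846e-01 2.188e-01 2.666e-01 0.000e+00
 1.000e-04 1.000e-04 0.000e+00 0.000e+00 0.000e+00]
```

Call:
{"api": "apply_moves", "payload": {"steps": [[0,[0,0.001,-0.0023],0],[0,[0,0.002,-0.0023],0],[0,[0,0.003,-0.0023],0],[0,[0,0.0035,-0.0023],0],[0,[0,0.004,-0.0023],0]]}}

```text
time_s: 3.8
ee_pos: [0.4334, 0.132, 0.0444]
eef_rot: [0.696, -0.696, 0.124, -0.125]
contact_force: [-4.2, 0.1, 7.2]
gripper_width: 0.0007
```

```bash
python3 avg.py -138 0 31 2
```

```text
t 3.8 tip nest mm [-1.3776e+02 -3.0000e-02  3.0370e+01] F nest [-3.94 -1.34  7.24] w 0.0007
tool axes in nest:
 [[ 1.     0.001 -0.001]
 [ 0.001  0.001  1.   ]
 [ 0.001 -1.     0.001]]
shift [-0.0002 -0.0006  0.    ]
turn 1 0.1
turn -1 -179.9
mean [-1.3780e+02 -3.8000e-02  3.0363e+01 -1.1780e+00 -1.7340e+00  4.5340e+00] sd [0.0056 0.0038 0.0014 0.0417 0.2265 0.066  0.     0.     0.     0.
 0.     0.    ]
```

Call:
{"api": "apply_moves", "payload": {"steps": [[0,[0,-0.002,0],0],[0,[0.004,-0.003,0],0],[0,[0.009,-0.003,0],0],[0,[0.014,-0.003,0],0],[0,[0.019,-0.003,0],0]]}}

```text
time_s: 4.53
ee_pos: [0.4514, 0.1253, 0.0473]
eef_rot: [0.696, -0.696, 0.124, -0.125]
contact_force: [-1.3, 0.8, 0.3]
gripper_width: 0.0004
```

```bash
python3 avg.py -80 0 33.4 2
```

```text
t 4.53 tip nest mm [-1.1851e+02 -5.0000e-02  3.3310e+01] F nest [-1.54  0.29  0.32] w 0.0004
tool axes in nest:
 [[ 1.     0.001 -0.001]
 [ 0.001  0.001  1.   ]
 [ 0.001 -1.     0.001]]
shift [ 0.0385 -0.0001  0.    ]
turn 1 0.1
turn -1 -179.9
mean [-1.18111e+02 -3.40000e-02  3.33890e+01  2.97000e-01  7.63000e-01
 -1.60000e-01] sd [1.374e-01 1.880e-02 3.160e-02 6.000e-02 5.534e-01 2.551e-01 1.000e-04
 2.000e-04 3.000e-04 0.000e+00 0.000e+00 2.000e-04]
```

Call:
{"api": "apply_moves", "payload": {"steps": [[0,[0.006,0,0],0],[0,[0.014,0,0],0],[0,[0.022,0,0],0],[0,[0.03,0,0],0],[0,[0.037,0,0],0]]}}

```text
time_s: 5.25
ee_pos: [0.4869, 0.1121, 0.0474]
eef_rot: [0.696, -0.696, 0.124, -0.125]
contact_force: [-0.8, -0.5, -0.4]
gripper_width: 0.0004
```

```bash
python3 avg.py -80 0 33.4 2;python3 - <<'E'
from h import *
for n in ("top","side"):
    f=robot.grab_frame(n); cv2.imwrite(f"pics/c_{n}.png",f)
a=cv2.imread('pics/c_side.png')[170:270,210:410];cv2.imwrite('pics/c_sz.png',cv2.resize(a,None,fx=4,fy=4,interpolation=2))
E
```

```text
t 5.25 tip nest mm [-8.063e+01 -7.000e-02  3.339e+01] F nest [-0.61 -0.72 -0.43] w 0.0004
tool axes in nest:
 [[ 1.     0.001 -0.001]
 [ 0.001  0.001  1.   ]
 [ 0.001 -1.     0.001]]
shift [ 0.0006 -0.      0.0001]
turn 1 -0.0
turn -1 -180.0
mean [-7.9901e+01  5.0000e-02  3.3679e+01  9.0000e-02  9.3000e-02  2.4200e-01] sd [1.997e-01 1.260e-02 1.900e-03 2.175e-01 4.506e-01 3.925e-01 2.000e-04
 3.000e-04 4.000e-04 0.000e+00 0.000e+00 2.000e-04]
```

View pics/c_sz.png

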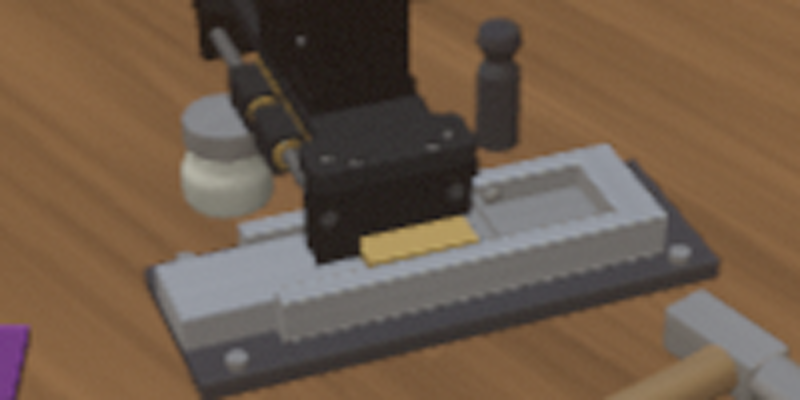

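Run:
```python
from h import *
N=np.array([.5626,.0842]);Y=-.3542;c,s=np.cos(Y),np.sin(Y)
for n in("top","side"):
    robot.grab_frame(n)
    for t in("punch","pot","hammer"):
        r=robot.spot_point(t,n)
        if r:
            d=ray(n,r[0]["uv"],0)[:2]-N; print(n,t,round(r[0]["p"],2),(c*d[0]+s*d[1]).round(3),(-s*d[0]+c*d[1]).round(3))
```

```text
top punch 0.7 0.049 0.108
top hammer 0.43 0.013 0.006
side punch 0.92 0.052 0.098
side pot 0.95 -0.102 0.107
side hammer 0.71 -0.001 -0.147
```

Call:
{"api": "apply_moves", "payload": {"steps": [[0,[0.006,0,0],0],[0,[0.013,0,0],0],[0,[0.02,0,0],0],[0,[0.026,0,0],0],[0,[0.032,0,0],0]]}}

```text
time_s: 6.48
ee_pos: [0.5168, 0.1012, 0.0475]
eef_rot: [0.696, -0.696, 0.124, -0.125]
contact_force: [-1.2, 0.2, -0.7]
gripper_width: 0.0004
```

```bash
python3 avg.py -80 0 33.4 2
```

```text
t 6.47 tip nest mm [-4.886e+01  3.000e-02  3.349e+01] F nest [-1.18 -0.2  -0.72] w 0.0004
tool axes in nest:
 [[ 1.     0.001 -0.001]
 [ 0.001  0.001  1.   ]
 [ 0.001 -1.     0.001]]
shift [-0.0311  0.     -0.    ]
turn 1 -0.0
turn -1 -180.0
mean [-4.8195e+01  8.1000e-02  3.3726e+01  5.2900e-01  4.0000e-03  7.7500e-01] sd [1.387e-01 1.860e-02 2.480e-02 2.362e-01 7.233e-01 1.256e-01 1.000e-04
 3.000e-04 3.000e-04 0.000e+00 0.000e+00 2.000e-04]
```

Call:
{"api": "apply_moves", "payload": {"steps": [[0,[0.004,0,0],0],[0,[0.008,-0.0005,0],0],[0,[0.012,-0.001,0],0],[0,[0.016,-0.0016,0],0],[0,[0.019,-0.0022,0],0]]}}

```text
time_s: 7.2
ee_pos: [0.5355, 0.0944, 0.0502]
eef_rot: [0.696, -0.696, 0.123, -0.125]
contact_force: [-1.8, 0.6, 1.4]
gripper_width: 0.0004
```

```bash
python3 avg.py -10 0 36 2;python3 - <<'E'
from h import *
f=robot.grab_frame("side"); cv2.imwrite("pics/d_side.png",f)
a=f[170:270,210:410];cv2.imwrite('pics/d_sz.png',cv2.resize(a,None,fx=4,fy=4,interpolation=2))
E
```

```text
t 7.2 tip nest mm [-28.99   0.17  36.16] F nest [-1.88 -0.03  1.41] w 0.0004
tool axes in nest:
 [[ 1.     0.003 -0.001]
 [ 0.001  0.002  1.   ]
 [ 0.003 -1.     0.002]]
shift [ 0.019   0.0002 -0.0002]
turn 1 -0.0
turn -1 -180.0
mean [-28.438   0.198  36.323   0.103   0.708   0.364] sd [4.560e-02 8.700e-03 4.680e-02 2.926e-01 4.618e-01 5.856e-01 0.000e+00
 1.000e-04 2.000e-04 0.000e+00 2.000e-04 1.000e-04]
```

View pics/d_sz.png

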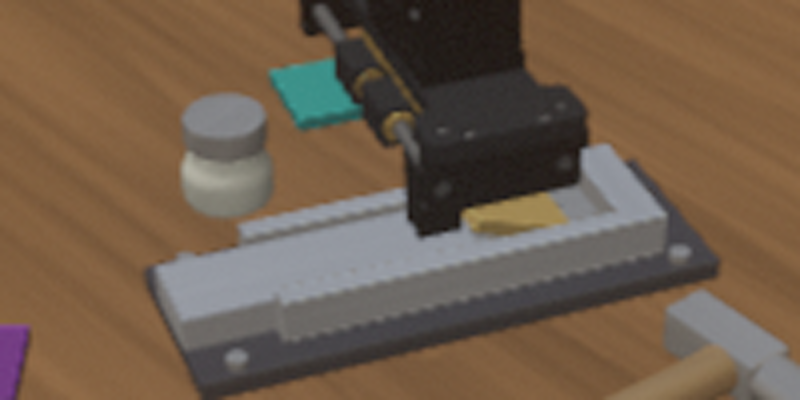

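Call:
{"api": "apply_moves", "payload": {"steps": [[0,[0.003,0.0004,0],0],[0,[0.006,0.0006,0],0],[0,[0.009,0.0006,0],0],[0,[0.012,0.0006,0],0],[0,[0.015,0.0006,0],0]]}}

```text
time_s: 7.98
ee_pos: [0.5499, 0.089, 0.0496]
eef_rot: [0.696, -0.696, 0.123, -0.126]
contact_force: [-0.4, 1.2, -0.7]
gripper_width: 0.0005
```

```bash
python3 avg.py -7 0 36 2
```

```text
t 7.97 tip nest mm [-13.54   0.12  35.56] F nest [-0.75  0.97 -0.71] w 0.0005
tool axes in nest:
 [[ 1.     0.004 -0.   ]
 [ 0.     0.002  1.   ]
 [ 0.004 -1.     0.002]]
shift [ 0.0065 -0.0004 -0.0001]
turn 1 -0.0
turn -1 -180.0
mean [-13.148   0.166  35.725  -0.196  -0.832  -0.723] sd [4.940e-02 1.000e-02 3.680e-02 1.050e-01 7.775e-01 7.631e-01 1.000e-04
 2.000e-04 1.000e-04 0.000e+00 0.000e+00 1.000e-04]
```

Call:
{"api": "apply_moves", "payload": {"steps": [[0,[0.001,0,0],0],[0,[0.002,0,0],0],[0,[0.003,0,0],0],[0,[0.004,0,0],0],[0,[0.005,0,0],0]]}}

```text
time_s: 8.7
ee_pos: [0.555, 0.0872, 0.0497]
eef_rot: [0.696, -0.696, 0.123, -0.126]
contact_force: [-1.1, 0.4, -1.3]
gripper_width: 0.0002
```

```bash
python3 avg.py -7 0 36 2;python3 - <<'E'
from h import *
f=robot.grab_frame("side"); cv2.imwrite("pics/e_side.png",f)
a=f[170:270,210:410];cv2.imwrite('pics/e_sz.png',cv2.resize(a,None,fx=4,fy=4,interpolation=2))
E
```

```text
t 8.7 tip nest mm [-8.2   0.16 35.73] F nest [-1.13 -0.02 -1.34] w 0.0002
tool axes in nest:
 [[ 1.     0.004 -0.   ]
 [ 0.     0.002  1.   ]
 [ 0.004 -1.     0.002]]
shift [ 0.0012 -0.0003 -0.0002]
turn 1 -0.0
turn -1 -180.0
mean [-7.898  0.212 35.874 -0.982 -0.083 -0.793] sd [3.730e-02 1.190e-02 2.110e-02 2.547e-01 6.230e-02 7.135e-01 0.000e+00
 0.000e+00 0.000e+00 0.000e+00 1.000e-04 0.000e+00]
```

View pics/e_sz.png

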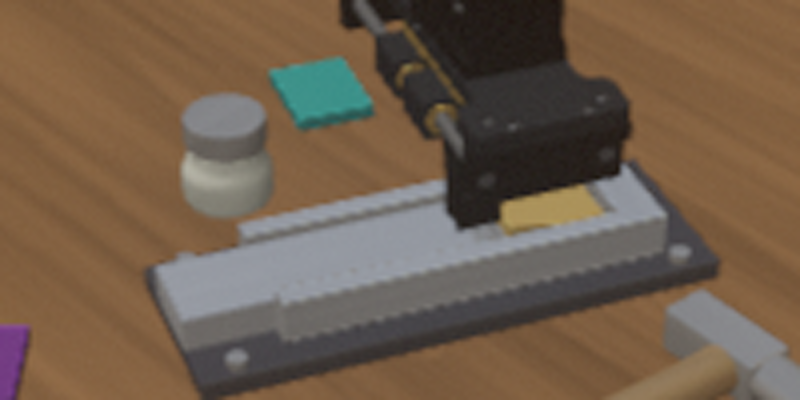

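No stop contact yet, so I'll creep on in small steps.

Call:
{"api": "apply_moves", "payload": {"steps": [[0,[0.0004,0,0],0],[0,[0.0008,0,0],0],[0,[0.0012,0,0],0],[0,[0.0016,0,0],0],[0,[0.002,0,0],0]]}}

```text
time_s: 9.48
ee_pos: [0.5572, 0.0864, 0.0499]
eef_rot: [0.696, -0.696, 0.123, -0.126]
contact_force: [-1.0, 0.8, -0.2]
gripper_width: 0.0001
```

```bash
python3 avg.py -7 0 36 2
```

```text
t 9.47 tip nest mm [-5.89  0.21 35.87] F nest [-1.18  0.42 -0.21] w 0.0001
tool axes in nest:
 [[ 1.     0.005 -0.   ]
 [ 0.     0.002  1.   ]
 [ 0.005 -1.     0.002]]
shift [-0.0011 -0.0001 -0.0002]
turn 1 -0.0
turn -1 -180.0
mean [-5.855  0.207 35.874 -0.563  0.081  0.568] sd [0.0017 0.0005 0.0055 0.3228 0.4288 0.468  0.     0.     0.     0.
 0.     0.    ]
```

Call:
{"api": "apply_moves", "payload": {"steps": [[0,[0.0003,0,0],0],[0,[0.0006,0,0],0],[0,[0.0009,0,0],0],[0,[0.0011,0,0],0],[0,[0.0013,0,0],0]]}}

```text
time_s: 10.2
ee_pos: [0.5576, 0.0862, 0.0496]
eef_rot: [0.696, -0.696, 0.123, -0.126]
contact_force: [-4.4, 2.1, 1.7]
gripper_width: 0.0005
```

```bash
python3 avg.py -7 0 36 1;python3 - <<'E'
from h import *
for n in("side","top"):
    f=robot.grab_frame(n); cv2.imwrite(f"pics/f_{n}.png",f)
f=cv2.imread("pics/f_side.png");a=f[190:260,290:400];cv2.imwrite('pics/f_sz.png',cv2.resize(a,None,fx=7,fy=7,interpolation=2))
f=cv2.imread("pics/f_top.png");a=f[145:245,265:365];cv2.imwrite('pics/f_tz.png',cv2.resize(a,None,fx=6,fy=6,interpolation=2))
E
```

```text
t 10.2 tip nest mm [-5.33  0.13 35.58] F nest [-4.82  0.45  1.67] w 0.0005
tool axes in nest:
 [[ 1.     0.003 -0.   ]
 [ 0.     0.002  1.   ]
 [ 0.003 -1.     0.002]]
shift [-0.0017 -0.0004 -0.0001]
turn 1 -0.0
turn -1 -180.0
mean [-5.343e+00  1.200e-01  3.556e+01 -4.957e+00 -2.900e-02  1.783e+00] sd [0. 0. 0. 0. 0. 0. 0. 0. 0. 0. 0. 0.]
```

View pics/f_sz.png

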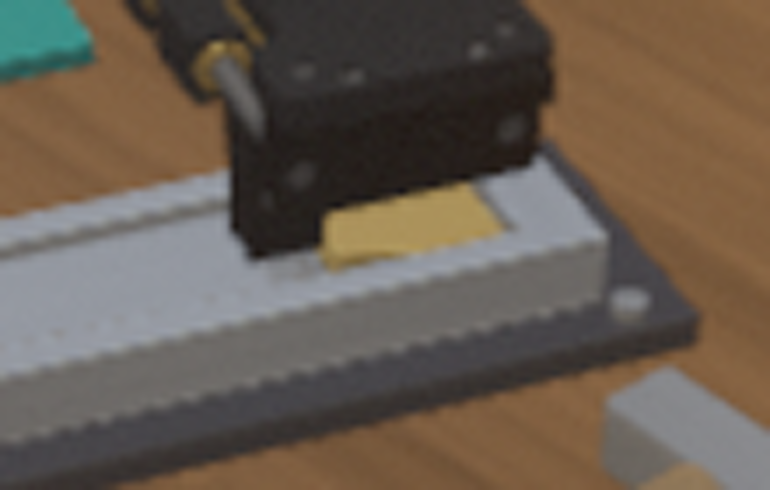

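View pics/f_tz.png

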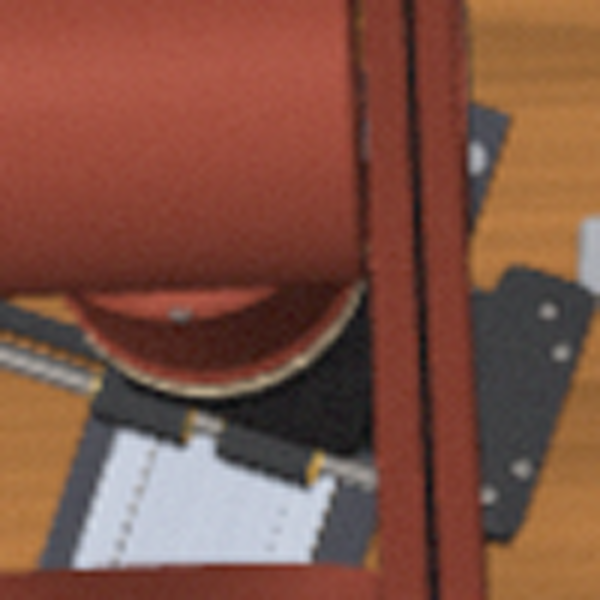

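Call:
{"api": "apply_moves", "payload": {"steps": [[0,[0.0005,0,0],0],[0,[0.0008,0,0],0],[0,[0.001,0,0],0],[0,[0.0012,0,0],0],[0,[0.0012,0,0],0]]}}

```text
time_s: 10.98
ee_pos: [0.5577, 0.0861, 0.0492]
eef_rot: [0.696, -0.696, 0.124, -0.125]
contact_force: [-7.2, 2.4, 2.9]
gripper_width: 0.0003
```

```bash
python3 avg.py -7 0 36 1
```

```text
t 10.97 tip nest mm [-5.25  0.1  35.21] F nest [-7.63 -0.25  2.92] w 0.0003
tool axes in nest:
 [[ 1.     0.001 -0.   ]
 [ 0.     0.001  1.   ]
 [ 0.001 -1.     0.001]]
shift [-0.0017 -0.0008 -0.0001]
turn 1 -0.0
turn -1 -180.0
mean [-5.236  0.077 35.217 -7.728 -0.693  2.365] sd [0. 0. 0. 0. 0. 0. 0. 0. 0. 0. 0. 0.]
```

Call:
{"api": "apply_moves", "payload": {"steps": [[0,[-0.004,0,0],0],[0,[-0.006,-0.008,0],0],[0,[-0.004,-0.02,0],0],[0,[0.01,-0.022,0],0],[0,[0.0197,-0.022,0],0]]}}

```text
time_s: 11.65
ee_pos: [0.5781, 0.0787, 0.0722]
eef_rot: [0.697, -0.696, 0.123, -0.126]
contact_force: [0.4, -0.7, 0.3]
gripper_width: 0.0006
```

```bash
python3 avg.py 14.5 0 45 2
python3 - <<'E'
from h import *
f=robot.grab_frame("side"); cv2.imwrite("pics/g_side.png",f)
a=f[180:260,290:400];cv2.imwrite('pics/g_sz.png',cv2.resize(a,None,fx=7,fy=7,interpolation=2))
E
```

```text
t 11.65 tip nest mm [16.48  0.22 58.24] F nest [ 0.59 -0.53  0.27] w 0.0006
tool axes in nest:
 [[ 1.     0.003 -0.   ]
 [ 0.     0.002  1.   ]
 [ 0.003 -1.     0.002]]
shift [-0.002   0.0132 -0.0003]
turn 1 -0.0
turn -1 -180.0
mean [ 1.6654e+01 -3.9000e-02  5.7683e+01 -1.6700e-01 -2.7200e-01 -1.8300e-01] sd [5.470e-01 4.890e-02 2.505e-01 3.132e-01 7.970e-02 2.705e-01 2.000e-04
 2.000e-04 8.000e-04 1.000e-04 2.000e-04 2.000e-04]
```

View pics/g_sz.png

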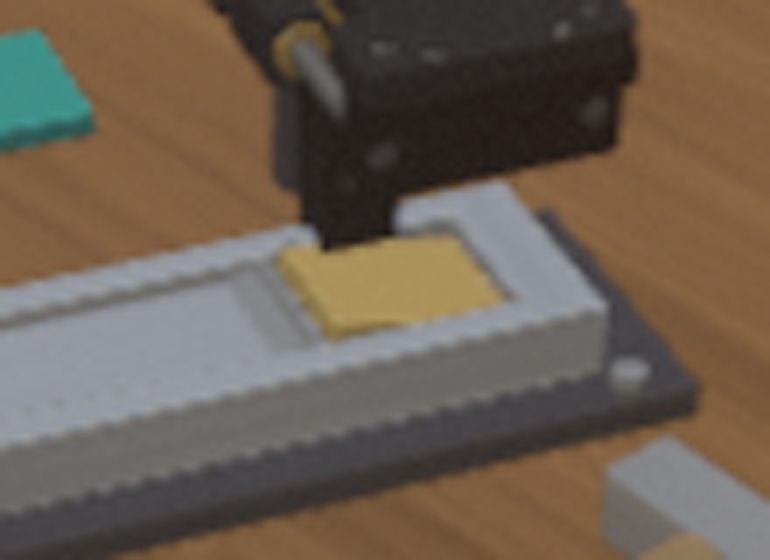

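```bash
python3 avg.py 14.5 0 43 1
```

```text
t 11.8 tip nest mm [15.09 -0.19 56.92] F nest [0.15 0.26 0.26] w 0.0004
tool axes in nest:
 [[ 1.     0.001  0.   ]
 [-0.     0.001  1.   ]
 [ 0.001 -1.     0.001]]
shift [-0.0006  0.0139  0.0002]
turn 1 -0.0
turn -1 -180.0
mean [ 1.4429e+01 -2.0500e-01  5.6662e+01 -4.0000e-02 -2.5700e-01  2.2100e-01] sd [0. 0. 0. 0. 0. 0. 0. 0. 0. 0. 0. 0.]
```

Call:
{"api": "apply_moves", "payload": {"steps": [[0,[0.0005,0.004,0.0002],0],[0,[0.0005,0.008,0.0002],0],[0,[0.0005,0.011,0.0002],0],[0,[0.0005,0.013,0.0002],0],[0,[0.0005,0.0135,0.0002],0]]}}

```text
time_s: 12.48
ee_pos: [0.5765, 0.0791, 0.057]
eef_rot: [0.696, -0.696, 0.125, -0.124]
contact_force: [0.1, -1.7, 0.2]
gripper_width: 0.0005
```

```bash
python3 avg.py 14.5 0 40 3
```

```text
t 12.47 tip nest mm [ 1.478e+01 -1.000e-02  4.296e+01] F nest [ 0.66 -1.59  0.19] w 0.0005
tool axes in nest:
 [[ 1.    -0.    -0.   ]
 [ 0.     0.001  1.   ]
 [-0.    -1.     0.001]]
shift [-0.0003  0.003   0.    ]
turn 1 -0.0
turn -1 -180.0
mean [ 1.4935e+01  2.6000e-02  4.3165e+01 -1.9900e-01 -1.2900e-01  2.7600e-01] sd [4.980e-02 2.380e-02 8.180e-02 2.241e-01 1.373e-01 5.769e-01 0.000e+00
 1.000e-04 1.000e-04 0.000e+00 1.000e-04 0.000e+00]
```

Call:
{"api": "apply_moves", "payload": {"steps": [[0,[0,0.0006,0],0],[0,[0,0.0012,0],0],[0,[0,0.0018,0],0],[0,[0,0.0024,0],0],[0,[0,0.003,0],0]]}}

```text
time_s: 13.25
ee_pos: [0.5767, 0.079, 0.0542]
eef_rot: [0.696, -0.696, 0.125, -0.125]
contact_force: [0.5, 0.1, 0.9]
gripper_width: 0.0003
```

```bash
python3 avg.py 14.5 0 40 1 | grep -E "^t|mean"
```

```text
t 13.25 tip nest mm [14.99  0.05 40.21] F nest [0.45 0.23 0.88] w 0.0003
tool axes in nest:
turn 1 -0.0
turn -1 -180.0
mean [ 1.4935e+01  2.5000e-02  4.0123e+01  5.6000e-02 -5.7700e-01 -4.2500e-01] sd [0. 0. 0. 0. 0. 0. 0. 0. 0. 0. 0. 0.]
```

Call:
{"api": "apply_moves", "payload": {"steps": [[0,[0,0.0004,0],0],[0,[0,0.0008,0],0],[0,[0,0.0012,0],0],[0,[0,0.0016,0],0],[0,[0,0.0016,0],0]]}}

```text
time_s: 13.92
ee_pos: [0.5765, 0.0791, 0.0525]
eef_rot: [0.696, -0.696, 0.125, -0.125]
contact_force: [-0.4, 0.5, 2.4]
gripper_width: 0.0004
```

```bash
python3 avg.py 14.5 0 40 1 | grep -E "^t|mean"
```

```text
t 13.93 tip nest mm [1.485e+01 3.000e-02 3.850e+01] F nest [-0.59  0.34  2.41] w 0.0004
tool axes in nest:
turn 1 -0.0
turn -1 -180.0
mean [ 1.4838e+01  2.6000e-02  3.8464e+01 -7.1100e-01  5.3000e-02  8.6700e-01] sd [0. 0. 0. 0. 0. 0. 0. 0. 0. 0. 0. 0.]
```

Call:
{"api": "apply_moves", "payload": {"steps": [[0,[0,0.0002,0],0],[0,[0,0.0004,0],0],[0,[0,0.0006,0],0],[0,[0,0.0008,0],0],[0,[0,0.0008,0],0]]}}

```text
time_s: 14.6
ee_pos: [0.5765, 0.0791, 0.0516]
eef_rot: [0.696, -0.696, 0.125, -0.125]
contact_force: [-1.2, 0.7, 1.1]
gripper_width: 0.0006
```

```bash
python3 avg.py 14.5 0 40 1 | grep -E "^t|mean"
```

```text
t 14.6 tip nest mm [1.483e+01 2.000e-02 3.759e+01] F nest [-1.4   0.23  1.13] w 0.0006
tool axes in nest:
turn 1 -0.0
turn -1 -180.0
mean [ 1.4872e+01 -8.0000e-03  3.7590e+01 -5.9200e-01  5.3200e-01  4.1600e-01] sd [0. 0. 0. 0. 0. 0. 0. 0. 0. 0. 0. 0.]
```

Call:
{"api": "apply_moves", "payload": {"steps": [[0,[0,0.0003,0],0],[0,[0,0.0006,0],0],[0,[0,0.0008,0],0],[0,[0,0.001,0],0],[0,[0,0.001,0],0]]}}

```text
time_s: 15.28
ee_pos: [0.5766, 0.079, 0.0506]
eef_rot: [0.696, -0.696, 0.125, -0.125]
contact_force: [0.3, -0.3, 0.8]
gripper_width: 0.0005
```

```bash
python3 avg.py 14.5 0 40 1 | grep -E "^t|mean"
python3 - <<'E'
from h import *
f=robot.grab_frame("side"); cv2.imwrite("pics/i_side.png",f)
a=f[180:260,290:400];cv2.imwrite('pics/i_sz.png',cv2.resize(a,None,fx=7,fy=7,interpolation=2))
E
```

```text
t 15.28 tip nest mm [1.493e+01 1.000e-02 3.656e+01] F nest [ 0.4  -0.16  0.84] w 0.0005
tool axes in nest:
turn 1 -0.0
turn -1 -180.0
mean [ 1.4933e+01  3.4000e-02  3.6559e+01 -1.7000e-02  1.3100e-01  3.7600e-01] sd [0. 0. 0. 0. 0. 0. 0. 0. 0. 0. 0. 0.]
```

View pics/i_sz.png

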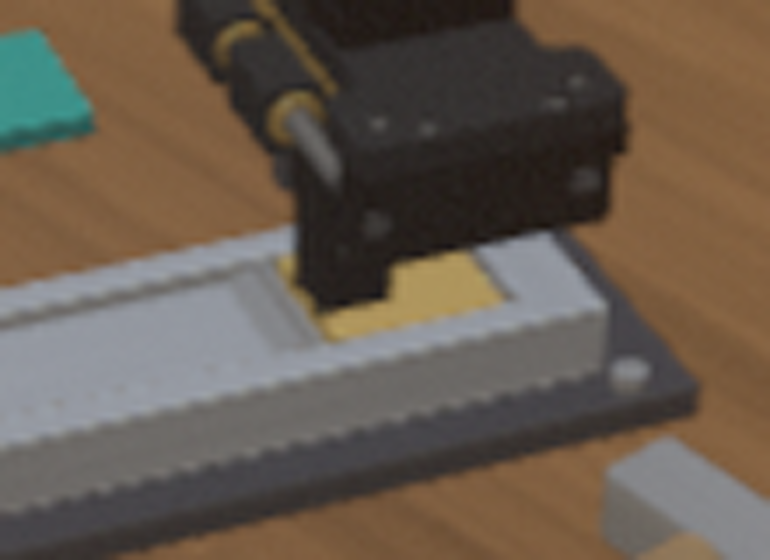

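Call:
{"api": "apply_moves", "payload": {"steps": [[0,[0,0.0003,0],0],[0,[0,0.0006,0],0],[0,[0,0.0009,0],0],[0,[0,0.0012,0],0],[0,[0,0.0012,0],0]]}}

```text
time_s: 16.0
ee_pos: [0.5766, 0.079, 0.0493]
eef_rot: [0.696, -0.696, 0.125, -0.125]
contact_force: [-0.0, -0.3, -0.3]
gripper_width: 0.0005
```

```bash
python3 avg.py 14.5 0 40 1 | grep -E "^t|mean"
```

```text
t 16.0 tip nest mm [1.492e+01 1.000e-02 3.531e+01] F nest [ 0.07 -0.25 -0.28] w 0.0005
tool axes in nest:
turn 1 -0.0
turn -1 -180.0
mean [ 1.4907e+01 -3.6000e-02  3.5306e+01  1.8800e-01  3.3400e-01  2.0000e-03] sd [0. 0. 0. 0. 0. 0. 0. 0. 0. 0. 0. 0.]
```

Call:
{"api": "apply_moves", "payload": {"steps": [[0,[0,0.0003,0],0],[0,[0,0.0006,0],0],[0,[0,0.0008,0],0],[0,[0,0.001,0],0],[0,[0,0.001,0],0]]}}

```text
time_s: 16.68
ee_pos: [0.5766, 0.079, 0.0483]
eef_rot: [0.696, -0.696, 0.125, -0.125]
contact_force: [-0.4, -0.5, -0.2]
gripper_width: 0.0007
```

```bash
python3 avg.py 14.5 0 40 1 | grep -E "^t|mean"
```

```text
t 16.68 tip nest mm [14.91 -0.   34.3 ] F nest [-0.24 -0.59 -0.25] w 0.0007
tool axes in nest:
turn 1 -0.0
turn -1 -180.0
mean [ 1.4924e+01 -3.0000e-02  3.4297e+01  2.6800e-01 -7.8800e-01 -2.9300e-01] sd [0. 0. 0. 0. 0. 0. 0. 0. 0. 0. 0. 0.]
```

Call:
{"api": "apply_moves", "payload": {"steps": [[0,[0,0.0003,0],0],[0,[0,0.0006,0],0],[0,[0,0.0008,0],0],[0,[0,0.001,0],0],[0,[0,0.001,0],0]]}}

```text
time_s: 17.35
ee_pos: [0.5766, 0.079, 0.0473]
eef_rot: [0.696, -0.696, 0.125, -0.125]
contact_force: [-0.4, 1.0, -0.8]
gripper_width: 0.0004
```

```bash
python3 avg.py 14.5 0 40 1 | grep -E "^t|mean"
python3 - <<'E'
from h import *
f=robot.grab_frame("side"); cv2.imwrite("pics/j_side.png",f)
a=f[180:260,290:400];cv2.imwrite('pics/j_sz.png',cv2.resize(a,None,fx=7,fy=7,interpolation=2))
E
```

```text
t 17.35 tip nest mm [ 1.492e+01 -3.000e-02  3.327e+01] F nest [-0.68  0.78 -0.78] w 0.0004
tool axes in nest:
turn 1 -0.0
turn -1 -180.0
mean [14.939 -0.045 33.279  0.439 -0.047 -0.147] sd [0. 0. 0. 0. 0. 0. 0. 0. 0. 0. 0. 0.]
```

View pics/j_sz.png

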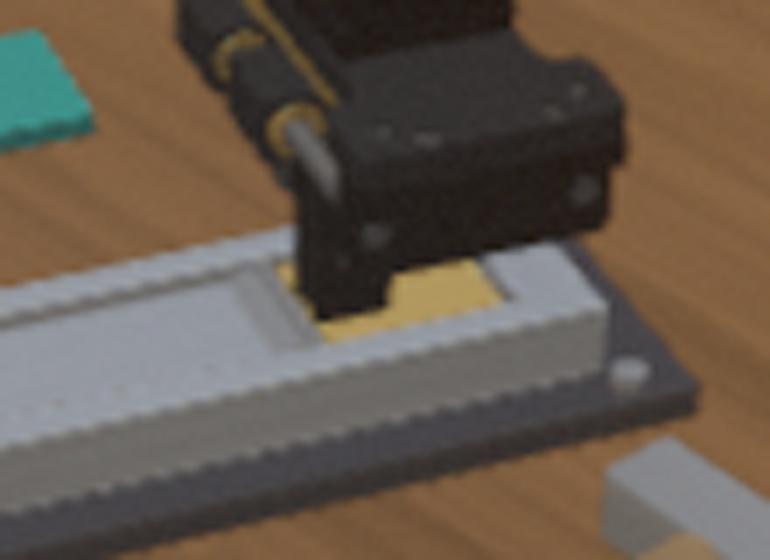

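Call:
{"api": "apply_moves", "payload": {"steps": [[0,[0,0.0003,0],0],[0,[0,0.0006,0],0],[0,[0,0.0008,0],0],[0,[0,0.001,0],0],[0,[0,0.001,0],0]]}}

```text
time_s: 18.08
ee_pos: [0.5766, 0.079, 0.0463]
eef_rot: [0.696, -0.696, 0.125, -0.125]
contact_force: [0.3, -0.0, 0.4]
gripper_width: 0.0006
```

```bash
python3 avg.py 14.5 0 40 1 | grep -E "^t|mean"
```

```text
t 18.07 tip nest mm [ 1.493e+01 -3.000e-02  3.227e+01] F nest [0.25 0.06 0.44] w 0.0006
tool axes in nest:
turn 1 -0.0
turn -1 -180.0
mean [14.941 -0.048 32.268 -0.111 -0.562  0.434] sd [0. 0. 0. 0. 0. 0. 0. 0. 0. 0. 0. 0.]
```

Call:
{"api": "apply_moves", "payload": {"steps": [[0,[0,0.0003,0],0],[0,[0,0.0006,0],0],[0,[0,0.0008,0],0],[0,[0,0.0008,0],0],[0,[0,0.0008,0],0]]}}

```text
time_s: 18.75
ee_pos: [0.5766, 0.079, 0.0455]
eef_rot: [0.696, -0.696, 0.125, -0.125]
contact_force: [-0.2, 0.0, -0.1]
gripper_width: 0.0002
```

```bash
python3 avg.py 14.5 0 40 1 | grep -E "^t|mean"
```

```text
t 18.75 tip nest mm [ 1.496e+01 -3.000e-02  3.147e+01] F nest [-0.2  -0.05 -0.08] w 0.0002
tool axes in nest:
turn 1 -0.0
turn -1 -180.0
mean [ 1.4931e+01 -2.3000e-02  3.1474e+01  7.4100e-01  1.0460e+00  3.2900e-01] sd [0. 0. 0. 0. 0. 0. 0. 0. 0. 0. 0. 0.]
```

Call:
{"api": "apply_moves", "payload": {"steps": [[0,[0,0.0003,0],0],[0,[0,0.0006,0],0],[0,[0,0.0008,0],0],[0,[0,0.0008,0],0],[0,[0,0.0008,0],0]]}}

```text
time_s: 19.42
ee_pos: [0.5766, 0.079, 0.0447]
eef_rot: [0.696, -0.696, 0.125, -0.125]
contact_force: [0.4, 0.6, -0.4]
gripper_width: 0.0006
```

```bash
python3 avg.py 14.5 0 40 1 | grep -E "^t|mean"
```

```text
t 19.43 tip nest mm [14.96 -0.04 30.68] F nest [ 0.2   0.76 -0.41] w 0.0006
tool axes in nest:
turn 1 -0.0
turn -1 -180.0
mean [ 1.4958e+01  4.0000e-03  3.0668e+01  2.9400e-01  1.1600e-01 -2.7300e-01] sd [0. 0. 0. 0. 0. 0. 0. 0. 0. 0. 0. 0.]
```

Call:
{"api": "apply_moves", "payload": {"steps": [[0,[0,0.0003,0],0],[0,[0,0.0005,0],0],[0,[0,0.0007,0],0],[0,[0,0.0007,0],0],[0,[0,0.0007,0],0]]}}

```text
time_s: 20.1
ee_pos: [0.5766, 0.079, 0.0442]
eef_rot: [0.696, -0.696, 0.125, -0.125]
contact_force: [-2.1, -0.1, 3.0]
gripper_width: 0.0004
```

```bash
python3 avg.py 14.5 0 40 1 | grep -E "^t|mean"
```

```text
t 20.1 tip nest mm [14.97 -0.   30.16] F nest [-1.93 -0.78  2.96] w 0.0004
tool axes in nest:
turn 1 -0.0
turn -1 -180.0
mean [ 1.4984e+01 -1.7000e-02  3.0165e+01 -1.2630e+00 -9.9000e-01  2.6670e+00] sd [0. 0. 0. 0. 0. 0. 0. 0. 0. 0. 0. 0.]
```

Call:
{"api": "apply_moves", "payload": {"steps": [[0,[0,0.0002,0],0],[0,[0,0.0003,0],0],[0,[0,0.0004,0],0],[0,[0,0.0005,0],0],[0,[0,0.0005,0],0]]}}

```text
time_s: 20.78
ee_pos: [0.5766, 0.079, 0.0441]
eef_rot: [0.696, -0.696, 0.125, -0.125]
contact_force: [-3.7, -0.4, 7.3]
gripper_width: 0.0004
```

```bash
python3 avg.py 14.5 0 40 1 | grep -E "^t|mean"
```

```text
t 20.77 tip nest mm [ 1.497e+01 -1.000e-02  3.011e+01] F nest [-3.34 -1.67  7.31] w 0.0004
tool axes in nest:
turn 1 -0.0
turn -1 -180.0
mean [ 1.4992e+01 -1.6000e-02  3.0126e+01 -3.0220e+00 -1.4660e+00  6.3520e+00] sd [0. 0. 0. 0. 0. 0. 0. 0. 0. 0. 0. 0.]
```

Call:
{"api": "apply_moves", "payload": {"steps": [[0,[0,0.0006,0],0],[0,[0,0.0008,0],0],[0,[0,0.0009,0],0],[0,[0,0.0009,0],0],[0,[0,0.0009,0],0]]}}

```text
time_s: 21.45
ee_pos: [0.5767, 0.079, 0.0441]
eef_rot: [0.696, -0.696, 0.125, -0.124]
contact_force: [-3.8, -0.6, 8.7]
gripper_width: 0.0006
```

```bash
python3 avg.py 14.5 0 40 4 | grep -E "^t|mean"
python3 - <<'E'
from h import *
f=robot.grab_frame("side"); cv2.imwrite("pics/k_side.png",f)
a=f[180:260,290:400];cv2.imwrite('pics/k_sz.png',cv2.resize(a,None,fx=7,fy=7,interpolation=2))
E
```

```text
t 21.45 tip nest mm [1.501e+01 2.000e-02 3.010e+01] F nest [-3.38 -1.85  8.68] w 0.0006
tool axes in nest:
turn 1 -0.0
turn -1 -180.0
mean [ 1.5031e+01  9.0000e-03  3.0108e+01 -4.3720e+00 -1.7780e+00  9.8720e+00] sd [0.0139 0.0105 0.0102 0.3438 0.0283 0.5181 0.     0.     0.     0.
```

View pics/k_sz.png

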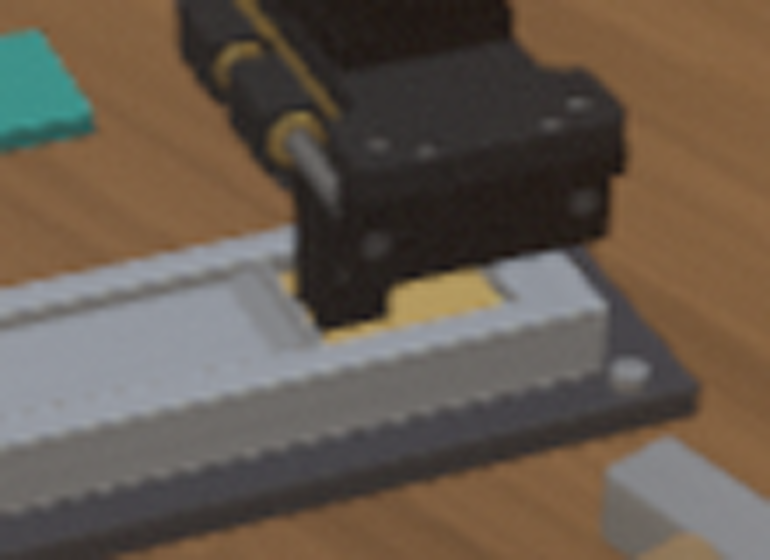

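Call:
{"api": "apply_moves", "payload": {"steps": [[0,[0,0.0009,0],0],[0,[0,0.001,0],0],[0,[0,0.001,0],0],[0,[0,0.001,0],0],[0,[0,0.001,0],0]]}}

```text
time_s: 22.32
ee_pos: [0.5767, 0.079, 0.0441]
eef_rot: [0.696, -0.696, 0.125, -0.124]
contact_force: [-5.1, 0.2, 11.5]
gripper_width: 0.0003
```

```bash
python3 avg.py 14.5 0 40 6 | grep -E "^t|mean"
```

```text
t 22.32 tip nest mm [1.502e+01 1.000e-02 3.008e+01] F nest [-4.83 -1.6  11.49] w 0.0003
tool axes in nest:
turn 1 -0.0
turn -1 -180.0
mean [15.02   0.    30.088 -4.754 -2.197 10.177] sd [0.0126 0.0041 0.007  0.2644 0.5288 0.4901 0.     0.     0.     0.
```

Call:
{"api": "apply_moves", "payload": {"steps": [[0,[0,0.0012,0],0],[0,[0,0.0012,0],0],[0,[0,0.0012,0],0],[0,[0,0.0012,0],0],[0,[0,0.0012,0],0]]}}

```text
time_s: 23.25
ee_pos: [0.5767, 0.079, 0.0441]
eef_rot: [0.696, -0.696, 0.125, -0.124]
contact_force: [-5.7, -0.4, 12.4]
gripper_width: 0.0003
```

```bash
python3 avg.py 14.5 0 40 6 | grep -E "^t|mean"
```

```text
t 23.25 tip nest mm [1.503e+01 1.000e-02 3.009e+01] F nest [-5.16 -2.33 12.38] w 0.0003
tool axes in nest:
turn 1 -0.0
turn -1 -180.0
mean [ 1.5040e+01  9.0000e-03  3.0088e+01 -5.2840e+00 -2.2390e+00  1.2147e+01] sd [0.0194 0.009  0.0152 0.4132 0.4402 0.5841 0.     0.     0.     0.
```

Bedded at 12 N for about 0.9 s. Next I'll lift straight up and look.

Call:
{"api": "apply_moves", "payload": {"steps": [[0,[0,-0.002,0],0],[0,[0,-0.008,0],0],[0,[0,-0.02,0],0],[0,[0,-0.06,0],0],[0,[0,-0.11,0],0]]}}

```text
time_s: 24.18
ee_pos: [0.5759, 0.0789, 0.1546]
eef_rot: [0.696, -0.696, 0.125, -0.123]
contact_force: [0.7, 0.2, 0.2]
gripper_width: 0.0005
```

Call:
{"api": "apply_moves", "payload": {"steps": [[0,[-0.05,-0.01,0],0],[0,[-0.1,-0.02,0.02],0],[0,[-0.14,-0.03,0.06],0],[0,[-0.16,-0.04,0.11],0],[0,[-0.18,-0.04,0.16],0]]}}

```text
time_s: 24.8
ee_pos: [0.4631, 0.2934, 0.1974]
eef_rot: [0.697, -0.695, 0.124, -0.125]
contact_force: [1.0, -0.3, 0.1]
gripper_width: 0.0006
```

```bash
python3 go.py
python3 - <<'E'
from h import *
for n in("side","top"):
    f=robot.grab_frame(n); cv2.imwrite(f"pics/l_{n}.png",f)
f=cv2.imread("pics/l_side.png");a=f[180:260,290:400];cv2.imwrite('pics/l_sz.png',cv2.resize(a,None,fx=7,fy=7,interpolation=2))
print(robot.get_obs()["time_s"])
E
```

```text
t 24.8 tip nest mm [-165.91  161.67  183.45] F nest [1.03 0.01 0.11] w 0.0006
tool axes in nest:
 [[ 1.     0.    -0.   ]
 [ 0.     0.002  1.   ]
 [ 0.    -1.     0.002]]
24.9
```

View pics/l_sz.png

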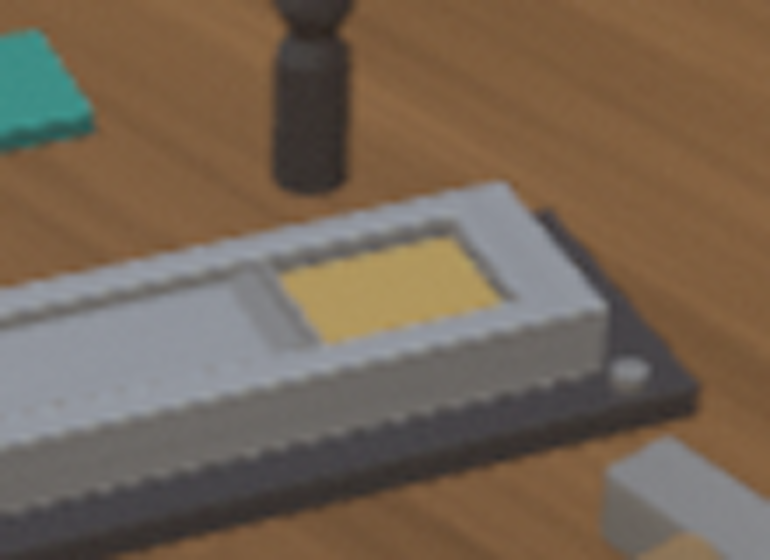

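View pics/l_top.png

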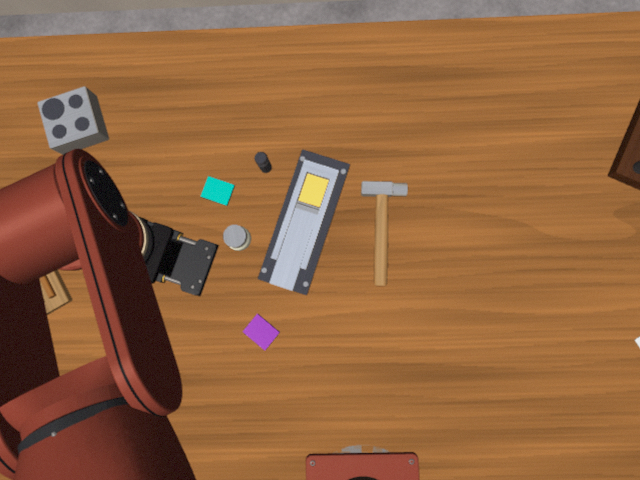

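View pics/l_side.png

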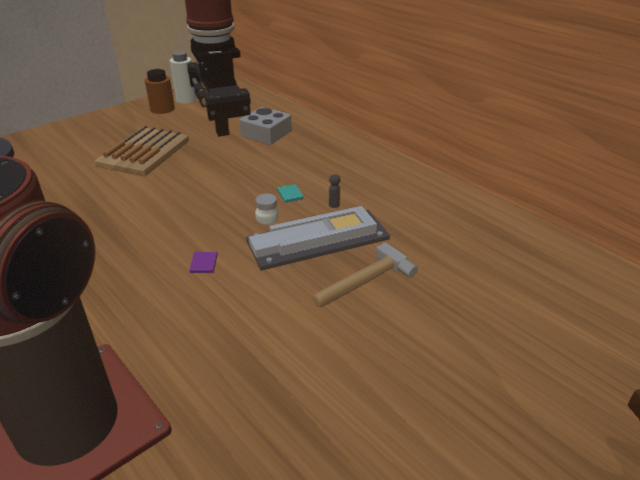

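The blank lies in the pocket, sunk below the rail tops, and the bystanders haven't moved. One quick numeric flatness check before I hand in.

Run:
```python
from h import *
Y=-.3542;c,s=np.cos(Y),np.sin(Y);R=np.array([[c,-s,0],[s,c,0],[0,0,1]])
m=robot.camera_model("side")
pr=lambda p:((proj(m,R@np.array(p)/1e3+[.5626,.0842,0])[0]+.5-[290,180])*7).round(0)
for x0 in(1,2.5,4):
  print(x0,"flat",*[pr(p) for p in((x0,22,29.8),(x0+56,22,29.8))],"tail+8",pr((x0,22,37.8)))
print("stop corner",pr((58.5,23,36)))
for n in("a","l"):
    hsv=cv2.cvtColor(cv2.imread(f"pics/{n}_side.png"),cv2.COLOR_BGR2HSV)
q=[(280,268),(460,237)]
print("seen tail, lead:",q)
print(np.abs(robot.get_obs()["qvel"]).max(), robot.get_obs()["contact_force"])
```

```text
1 flat [273. 284.] [451. 245.] tail+8 [273. 261.]
2.5 flat [278. 283.] [456. 244.] tail+8 [278. 260.]
4 flat [283. 282.] [460. 243.] tail+8 [283. 259.]
stop corner [455. 225.]
seen tail, lead: [(280, 268), (460, 237)]
0.0666998288518485 [ 0.65920786 -0.39192917 -0.16264198]
```

Run:
```python
from h import *
fs=[robot.grab_frame("side").astype(float) for _ in range(4)]; ft=[robot.grab_frame("top").astype(float) for _ in range(4)]
f=np.mean(fs,0).astype(np.uint8); t=np.mean(ft,0).astype(np.uint8)
cv2.imwrite("pics/m_side.png",f);cv2.imwrite("pics/m_top.png",t)
cv2.imwrite("pics/m_sz.png",cv2.resize(f[205:240,315:375],None,fx=13,fy=13,interpolation=cv2.INTER_CUBIC))
cv2.imwrite("pics/m_tz.png",cv2.resize(t[160:220,285:340],None,fx=10,fy=10,interpolation=cv2.INTER_CUBIC))
Y=-.3542;c,s=np.cos(Y),np.sin(Y);R=np.array([[c,-s,0],[s,c,0],[0,0,1]])
for n,im in(("side",f),("top",t)):
    hsv=cv2.cvtColor(im,cv2.COLOR_BGR2HSV); k=cv2.inRange(hsv,(15,110,100),(35,255,255))
    cs=max([q for q in cv2.findContours(k,0,2)[0] ],key=lambda q:cv2.contourArea(q) if 300<q[:,0,0].mean()<375 and 160<q[:,0,1].mean()<240 else 0)
    a=cv2.approxPolyDP(cs,2,True)[:,0]; print(n,a.tolist(),cv2.minAreaRect(cs))
    m=robot.camera_model(n); pr=lambda p:proj(m,R@np.array(p)/1e3+[.5626,.0842,0])[0].round(1)
    print([pr(p).tolist() for p in((2.5,22,29.8),(58.5,22,29.8),(58.5,-22,29.8),(2.5,-22,29.8))])
    print("rails far inner",pr((0,23,36)),pr((58.5,23,36)),"near",pr((0,-23,36)),pr((58.5,-23,36)))
```

```text
side [[618, 479]] ((618.0, 479.0), (0.0, 0.0), 0.0)
[[329.2, 219.9], [354.6, 214.4], [363.6, 226.0], [337.6, 231.9]]
rails far inner [327.9 217.4] [354.5 211.6] near [336.7 229.8] [364.  223.7]
top [[307, 174], [298, 199], [319, 206], [327, 180]] ((312.7499694824219, 189.75), (22.76839828491211, 28.776723861694336), 18.43494987487793)
[[298.2, 200.1], [307.8, 173.0], [329.4, 180.0], [320.0, 207.3]]
rails far inner [297.  200.6] [307.1 172. ] near [319.9 208.1] [329.8 179.4]
```

View pics/m_sz.png

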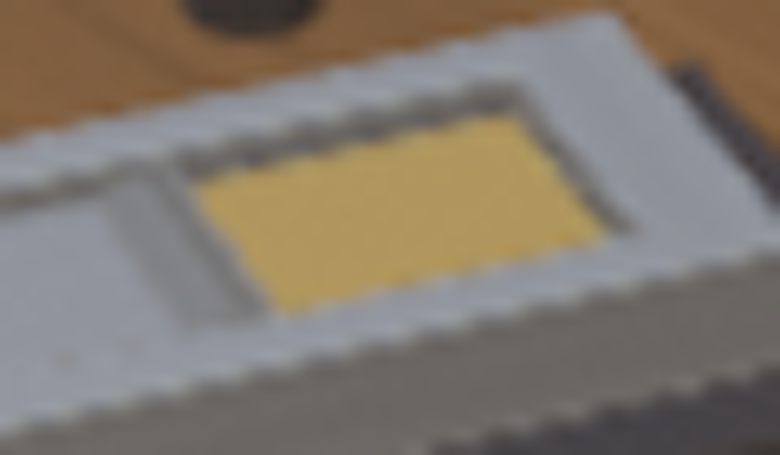

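View pics/m_tz.png

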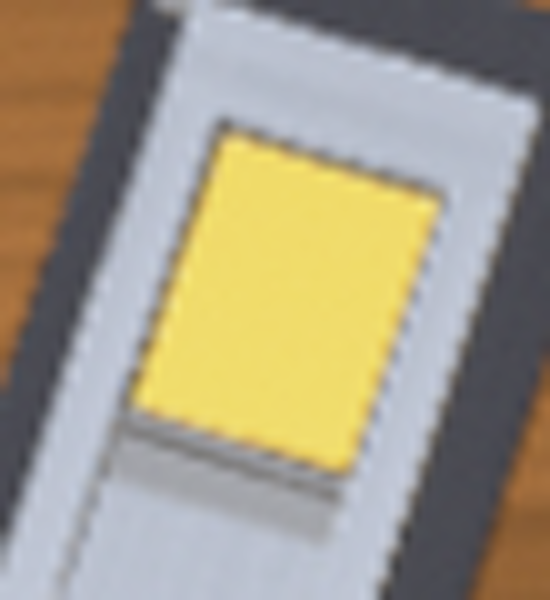

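```bash
python3 -c "
from workcell import robot
o=robot.get_obs();print(o['time_s'],o['qvel'].round(3));print(robot.close_job())"
```

```text
25.3 [ 0.     0.002 -0.001  0.002 -0.001  0.003]
the job is handed in; nothing more can be done
None
```

I slid the blank over the lip with the closed fingers until it met the end stop, pressed its trailing end down and bedded it. I then took the gripper away and handed the job in at 25.3 s of the 51 s allowed.

- **Push:** the force rose to about 8 N with almost no further travel, which I took as the end stop.
- **Press and bed:** the tip found solid resistance at about 29.8 mm above the bench, which puts the floor near 21.8 mm. I held about 12 N for roughly 0.9 s. The highest force I read was about 12.5 N vertical, about 14 N in total.
- **Final pictures:** the blank is inside the pocket, below the rail tops. The punch, hammer and jar look unmoved. I didn't measure their positions again afterwards.

Two things I couldn't fully confirm:
- **The spring balls giving way:** I saw only about 2.4 N near 38 mm, less than the 5–12 N expected. Force is read only at the end of a move, so the peak was probably missed. That the blank passed the balls is inferred from the solid contact at 29.8 mm and the pictures.
- **Flatness:** the side view puts the tail anywhere from about level to 1 mm or so high (a first rough reading said 2.8 mm). The top view matches a flat blank to about a pixel. If the floor is within its stated range, the tail can be at most about 0.8 mm high. I didn't touch the leading end to check.

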